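Pry open the nozzle case and show the longest nozzle to the inspection camera

TASK

Lever up the clear cover of the nozzle case with the blade of the palette knife, swing it upright so that it stays open, and lay the knife down flat on the counter. Then take the nozzle with the longest spout out of the case and hold it still in the air in front of the inspection camera: level, its open mouth facing straight into the lens, centred at lens height, with the mouth 10 cm from the lens. Finish while still holding it there; leave the other nozzles in their places, and do not bump the camera or knock the mug, jar, calculator or card terminal about.

Things in the scene. Friction and masses are not known exactly. Their poses are not given: they have to be found in the camera images.
- case: Grey open-topped plastic case, fixed: 126 (x) x 240 (y) x 56 high, walls 5. Origin: centre of its underside; x points from the robot's side to the hinge side. Three nozzles lie in it side by side, 66 apart along y, along its x within 4 degrees, mouths to the robot, collar centres 22 on the robot's side of the middle; their order varies. 40 mm is free between collars.
- cover (a joint): Hinge of the case's clear plastic cover (grey edging; 144 from hinge to lip, 244 wide, 4 thick, 110 g). 0 = shut, flat on the case; grows as it opens; pi/2 = upright; stop at 1.8 rad. Stiff hinge (0.13 N m: 1 to 2 N at the lip opens it), stays wherever it is left. No handle or catch.
- cover_hinge (a point): Middle of the hinge line, on the cover's underside, at the top of the case's far wall (56 above the counter). The hinge line runs along the case's y.
- cover_lip (a point): Middle of the cover's free front edge, on its underside. With the cover shut the lip stands out 18 beyond the outside of the case's front wall, 56 above the counter, with clear air under it for the blade.
- knife: Loose palette knife (150 g) left of the case, flat on the counter: dark wooden handle 115 long, 18 wide, 22 high, flat sides; stiff steel blade 100 long, 24 wide, 3 thick, round end, its mid-plane 11 above the handle's underside. Origin: handle's underside, 25 behind the blade's root and 90 ahead of the butt, near the balance point; x points along the blade to its tip, z up.
- knife_tip (a point): End of the knife's blade, at mid-thickness, 125 ahead of the knife's origin and 11 above its underside.
- nozzle_long: The one to show, with the longest spout, of three loose steel filling nozzles in the case (about 90 g): square collar 28 long, 24 wide, 24 high, with a tapered round spout, here 52 long, at one end. It lies level, collar on a cradle 14 wide, 20 high, its underside 25 above the case's. Origin: centre of the collar's underside; x from the mouth (open collar end) to the spout's tip, z up.
- nozzle_long_mouth (a point): Centre of the mouth of the long nozzle: 14 behind the collar's centre, 12 above its underside.
- nozzle_long_tip (a point): Spout tip of the long nozzle, on its axis, 80 from the mouth.
- nozzle_medium: Second, to be left alone, of three loose steel filling nozzles in the case (about 90 g): square collar 28 long, 24 wide, 24 high, with a tapered round spout, here 30 long, at one end. It lies level, collar on a cradle 14 wide, 20 high, its underside 25 above the case's. Origin: centre of the collar's underside; x from the mouth (open collar end) to the spout's tip, z up.
- nozzle_short: Third, to be left alone, of three loose steel filling nozzles in the case (about 90 g): square collar 28 long, 24 wide, 24 high, with a tapered round spout, here 14 long, at one end. It lies level, collar on a cradle 14 wide, 20 high, its underside 25 above the case's. Origin: centre of the collar's underside; x from the mouth (open collar end) to the spout's tip, z up.
- camera: Inspection camera on a fixed stand at the right: base 110 x 110 x 14, upright post 18 thick, 264 high, 35 behind the base's centre; on it a grey head 50 x 62 x 50 with a black lens tube 38 thick. The head's height varies (lens axis 170 to 220 above the counter). Origin: centre of the base's underside; its -x is where the lens looks (level), z up.
- lens (a point): Centre of the lens's front glass. Same axes as the camera: -x is the looking direction.
- view_point (a point): Where the nozzle's mouth must be shown: on the lens axis, 100 in front of the lens. Same axes as the camera: the spout must point along -x, away from the lens.
- mug: White ceramic mug, 80 across, 90 high, left behind the case. Origin: centre of its underside.
- jar: Clear jar with steel cap, 72 across, 100 high, at the back right. Origin: centre of its underside.
- calculator: Grey pocket calculator, 150 x 85 x 16, at the front right. Origin: centre of its underside.
- card_terminal: Black card terminal, 150 x 78 x 40, at the front right. Origin: centre of its underside.
Not all that is in view belongs to the job. Several things have the shape of the knife; the one meant has the colours described above.

How it is judged:
On the way, in this order (a step that is already met when the one before it is completed fails the run):
1. the cover is pried up by the knife, no finger on it or on the case (value of joint cover above 0.2 rad and contact force between knife and case above 0.2 N and contact force between the fingers and case below 0.1 N), for 0.1 s.
2. the cover stands open (value of joint cover above 1.25 rad), for 0.2 s.
3. the long nozzle is lifted out of the case by the gripper (height (world z) of nozzle_long_mouth above 0.1 m and contact force between the fingers and nozzle_long above 0.5 N), for 0.1 s.
At the end, for the whole second after the job is handed in: Long nozzle held still in the gripper, touching neither camera nor knife: mouth within 15 mm of the view point, axis within 0.2 rad of the lens axis, mouth to the lens; cover open over 1.25 rad; knife flat on the counter, released; other two nozzles within 15 mm of their places (distance between nozzle_long_mouth and view_point below 0.015 m and angle between the x axis of nozzle_long and the x axis of view_point, either way round below 0.2 rad and x of nozzle_long_tip in the frame of view_point below -0.05 m and contact force between the fingers and nozzle_long above 0.5 N and contact force between nozzle_long and camera below 0.05 N and contact force between each of nozzle_long, the fingers and knife below 0.05 N and height (world z) of nozzle_long_mouth above 0.14 m and linear speed of nozzle_long below 0.02 m/s and angular speed of nozzle_long below 0.2 rad/s and value of joint cover above 1.25 rad and height (world z) of knife below 0.02 m and angle between knife's own z axis and vertical below 0.25 rad and height (world z) of knife_tip below 0.03 m and distance of each of nozzle_medium, nozzle_short from where it was at the start of the episode below 0.015 m); the arm keeps its last pose, push and grip.
It fails at once if the camera is bumped (contact force between any of the arm, the fingers, nozzle_long, knife and camera above 3 N).
It fails at once if a bystander on the counter is pushed away or knocked over (over 30 mm) (distance of any of mug, jar, calculator, card_terminal from where it was at the start of the episode above 0.03 m).
It fails at once if another nozzle is dragged from its place (over 30 mm) (distance of any of nozzle_medium, nozzle_short from where it was at the start of the episode above 0.03 m).
It also fails if it takes over 61 s, if anything falls off the work surface, if the arm or the gripper's body presses on something with over 40 N, if the wrist force passes 120 N, or if a joint passes its speed limit or range.

ROBOT

A 6-joint arm with a two-finger parallel gripper is mounted at the origin on the work surface. World frame = base frame: x ahead of the robot, y to its left, z up, the work surface at z = 0. Lengths are in m, angles in rad, forces in N, time in s.
With the tool pointing down it reaches from about 0.225 to 0.725 m from the base axis. Payload 3.1 kg.
Tool frame: the origin (TCP) lies between the finger pads; the fingertips stand 25 mm ahead of it and the grasp point (between the pads) lies 6 mm ahead of it; y points along the fingers, z is the direction in which the jaws open and shut, and the axes are right-handed (so a half turn about y gives the same grasp; the last joint's range is limited). The gripper opens to 85 mm and grips with 20 to 120 N. Pads are 22 mm wide; open, the fingers measure 114 mm over their backs; the gripper's body (76 mm by 85 mm) begins 54 mm behind the grasp point. The pads swing forward as they close: fully open they stand 13 mm farther back than shut.
Start: joints at [1.206, 0.048, 0.099, 1.622, 0, 1.443], TCP at [0.123, 0.51, 0.256] pointing down, gripper open.
Joint ranges: [-2.91, 2.91], [-0.99, 1.94], [-1.21, 1.42], [-2.12, 2.29], [-1.49, 1.47], [-3.14, 3.14]. Speed limits (rad/s): [2.79, 2.79, 3.14, 3.14, 3.14, 3.14].

INTERFACE

Orientations are given as a rotation vector (axis times angle).
In Python, from station import r gives the robot as it stands.
- The arm moves only by the tool servo_tool, never from a script. Its argument "steps" is a list of rows, each a list of 2 entries, a list of its own where there are three numbers: the shift along the tool's x, y, z normalised to -1 to 1, where 1 is 0.15 m, then the turn about the tool's y normalised to -1 to 1, where 1 is pi rad. In form: [[[dx, dy, dz], yaw], ...]. A call has 1 to 10 rows; each row is the pose to reach, as a shift and turn from the pose commanded when the call began, along the tool's axes at that moment, turning the shorter way round; what a row does not reach only later rows make up. A row lasts 1/8 s, in which the tool goes at most 62.5 mm and 10.7 degrees, less where a joint would pass 70% of its speed; a pose out of reach is approached as far as the arm can. A call with a number of a shift or a turn outside -1 to 1 is refused whole. A call with a gripper value outside its range is refused whole. "fingers" is the closure, from 0 (fully open) to 1 (shut), set as the call begins (left out, the last holds). The fingers move at their own pace and stop on an object; "newtons" is the grip in N (left out, the last holds). Time passes only in rows, so rows that repeat a pose let the fingers close. It gives the time, the measured TCP pose, the force and the opening at its end, in the units of the state.
- r.get_obs(): the state, without advancing time (a new reading comes with each control period).
- r.get_image(name): name is "scene" or "side" or "wrist"; returns the picture (420x560x3 uint8, blue, green, red); there is no depth.
- r.get_calibration(name): a dict with "vfov" (degrees; the focal length in pixels is half the picture's height over the tangent of half this angle, whatever the lens; pixels are square), "cx", "cy" (the principal point, pixels), "distortion" ([k1, k2, p1, p2, k3] as OpenCV has them; the pictures are not rectified), "rvec" (rotation vector, rad) and "tvec" (3), from world to camera coordinates, as OpenCV has them. Camera axes: x right, y down, z forward; pixel columns grow to the right and rows downward; lengths in m; the calibration is good to about 2 mm. A picture is of the moment at which its call begins: read the wrist's pose just before it. get_calibration takes no time and is no camera call; for the wrist camera it gives the pose at the moment of the call.
- r.sign_off(): hands the job in, once; it reports no verdict.
The state is a dict: "clock": time; "joints": joint angles; "joint_velocities": joint speeds; "effort": joint torques, N m; "ee_pos": TCP position; "orientation": TCP orientation; "ft_force": force on the tool from outside, world axes, zero at the start; "ft_torque": the same for the moment, N m; "gripper_width": opening from 0.0 (shut) to 1.0 (fully open).
Only numpy, scipy, OpenCV 4.12 (cv2) and the standard library are available. Lean on these libraries where they do the work, as an engineer would, in place of code of your own. Each camera call takes 0.05 s, during which the arm holds its last target. There are 200 camera calls.

## Working session

There is one attempt and no reset: what is moved stays moved. The work goes in short steps, Python scripts to look and compute and a tool call to move; the robot and the scene stay as the last step left them, time stands still between calls to the robot, and variables do not carry over. Pictures are saved under pics/ and viewed, about 8 in all and at most 12, crops included, and the job is handed in when it is done.

Besides the shell and the picture viewer there is one more tool, called after "Request:" by a JSON object that holds its "api" and its "payload". servo_tool: Moves the arm, as the interface text tells. Scaled input: -1 to 1 covers 0.15 m each way for a shift and pi rad each way for a turn. Its arguments: {"type":"object","properties":{"steps":{"type":"array"},"fingers":{"type":"number"},"newtons":{"type":"number"}},"required":["steps"]}

```bash
ls; mkdir -p pics
cat > h.py <<'E'
import numpy as np, cv2
from station import r
from scipy.spatial.transform import Rotation as R
def cal(n):
    c=r.get_calibration(n); f=210/np.tan(np.radians(c['vfov'])/2)
    K=np.array([[f,0,c['cx']],[0,f,c['cy']],[0,0,1]]); return K,np.array(c['distortion'],float),np.array(c['rvec'],float),np.array(c['tvec'],float)
def ray(c,uv):
    K,D,rv,t=c; M=R.from_rotvec(rv).as_matrix()
    p=cv2.undistortPoints(np.array(uv,float).reshape(-1,1,2),K,D).reshape(-1,2)
    return -M.T@t, np.c_[p,np.ones(len(p))]@M
def onz(c,uv,z):
    o,d=ray(c,uv); return o+d*((z-o[2])/d[:,2])[:,None]
def tri(c1,u1,c2,u2):
    o1,d1=ray(c1,[u1]);o2,d2=ray(c2,[u2]);A=np.c_[d1[0],-d2[0]]
    s=np.linalg.lstsq(A,o2-o1,rcond=None)[0];a=o1+s[0]*d1[0];b=o2+s[1]*d2[0];return (a+b)/2,np.linalg.norm(a-b)
def proj(c,P):
    K,D,rv,t=c; return cv2.projectPoints(np.array(P,float).reshape(-1,1,3),rv,t,K,D)[0].reshape(-1,2)
def pose():
    o=r.get_obs(); return np.array(o['ee_pos']),R.from_rotvec(o['orientation']),o
E
python3 - <<'E'
from h import *
p,q,o=pose(); print(o); print(q.as_matrix().round(3))
for n in ['scene','side','wrist']:
    c=cal(n); cv2.imwrite(f'pics/{n}0.png',r.get_image(n)); print(n,c[0][0,0],c[1],(-R.from_rotvec(c[2]).as_matrix().T@c[3]).round(3))
    import pickle; pickle.dump(c,open(f'{n}0.pkl','wb'))
a=cv2.imread('pics/scene0.png');cv2.imwrite('pics/scene0b.png',cv2.resize(a,(800,600),interpolation=cv2.INTER_CUBIC))
E
```

```text
pics
{'clock': 0.0, 'joints': array([ 1.20619081e+00,  4.86941639e-02,  9.75766690e-02,  1.62202026e+00,
       -2.28598458e-05,  1.44297432e+00]), 'joint_velocities': array([ 0.0004637 , -0.00072666, -0.0001592 ,  0.00071477,  0.00017502,
       -0.0005222 ]), 'effort': array([ 3.23510276e-04, -3.38783956e+01,  3.20013893e+01,  2.03989696e-02,
       -8.44300894e-05,  7.21170323e-06]), 'ee_pos': array([0.12297829, 0.50980768, 0.25513594]), 'orientation': array([-1.56506952,  0.18638053, -0.18551701]), 'ft_force': array([0.31440843, 0.6462516 , 0.14398965]), 'ft_torque': array([ 0.01348353,  0.0290253 , -0.02480937]), 'gripper_width': 1.0002929996763132}
[[ 0.972 -0.001  0.235]
 [-0.235 -0.002  0.972]
 [-0.    -1.    -0.002]]
scene 510.4394351818629 [0.01867355 0.         0.         0.         0.        ] [ 1.656 -0.231  1.298]
side 502.9123871102052 [0.00027146 0.         0.         0.         0.        ] [0.333 0.957 1.355]
wrist 347.8293584459639 [-0.07088737  0.          0.          0.          0.        ] [0.045 0.529 0.372]
```

View pics/scene0.png

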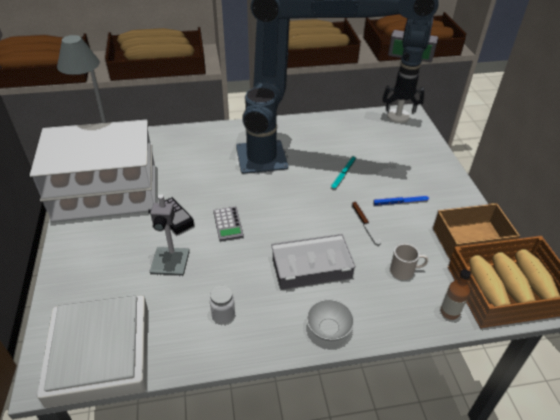

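View pics/side0.png

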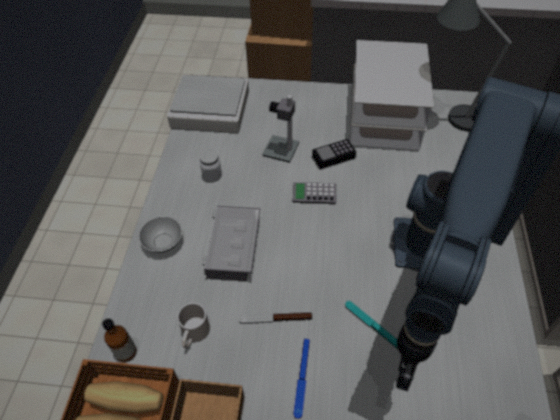

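The scene shows the case at about (312,260) and the inspection camera with its lens at about (158,220). It also shows the mug (405,262), jar (222,303), calculator (228,222) and card terminal (178,213).

Three things could be taken for the knife:
- **Brown handle with steel blade:** scene (360,213) to (380,243), side (292,317). This matches the description.
- **Turquoise:** scene (343,172).
- **Blue:** scene (402,200).

Next is a close crop to confirm.

Run:
```python
from h import *
s=cv2.imread('pics/scene0.png');d=cv2.imread('pics/side0.png')
def crop(im,x,y,w,h,k=4):
    return cv2.resize(im[y:y+h,x:x+w],(w*k,h*k),interpolation=cv2.INTER_CUBIC)
top=np.hstack([crop(s,265,195,130,100,3),crop(d,195,198,130,135,3)[:300] ])
A=np.zeros((600,800,3),np.uint8)
A[:300,:390]=crop(s,265,195,130,100,3)
A[:405,400:790]=crop(d,195,198,130,135,3)
A[310:600,:200]=crop(s,140,195,50,75,4)[:290]
A[410:600,400:600]=crop(d,258,92,50,70,4)[:190]
A[310:600,200:400]=crop(s,140,195,50,75,4)[:290]*0
cv2.imwrite('pics/c1.png',A)
```

```text
(no output)
```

View pics/c1.png

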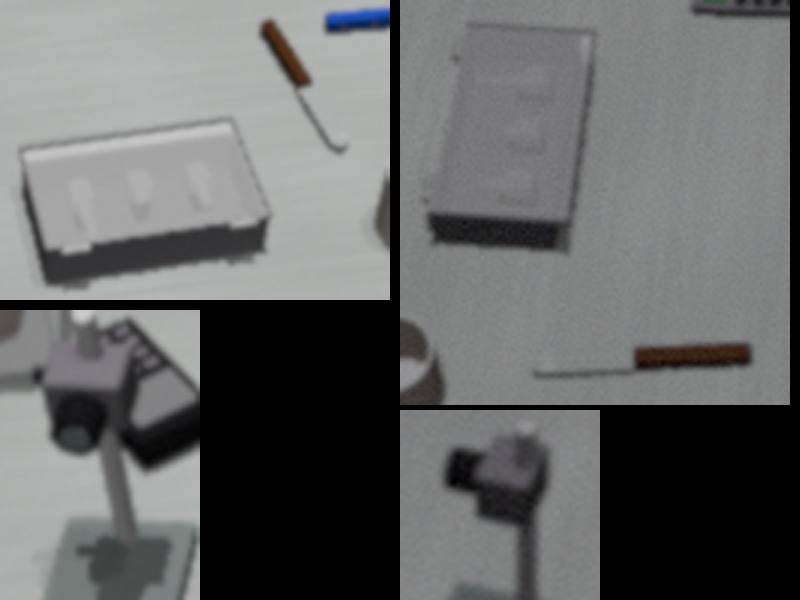

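The crop confirms it: brown wooden handle with a steel blade. In the side view the butt is at about (312,316), the root at (274,317) and the tip at (240,322). The cover lies shut, with its lip on the robot side (scene (272,245) to (343,235)), and the lens glass is at scene (158.5,227). Now I'll turn these pixels into positions.

Run:
```python
from h import *; import pickle
S,D=[pickle.load(open(f'{n}0.pkl','rb')) for n in('scene','side')]
sc=[(271.7,245),(342.7,235),(354.3,266),(280,278.3)]
sd=[(260,209),(251.7,271.3),(205,269),(218.3,206.3)]
a=onz(S,sc,.058);b=onz(D,sd,.058)
print('cover scene',a.round(4).tolist());print('side',b.round(4).tolist())
for m in(a,b):
    print([np.linalg.norm(m[i]-m[(i+1)%4]).round(4) for i in range(4)], m.mean(0).round(4), np.degrees(np.arctan2(*(m[1]-m[0])[:2])), np.degrees(np.arctan2(*(m[2]-m[3])[:2])))
print('lens',tri(S,(158.5,227),D,(270.5,106.5)))
print('tubeback side?', )
# knife masks
for n,c in(('scene',S),('side',D)):
    im=cv2.imread(f'pics/{n}0.png').astype(int); B,G,Rr=im[...,0],im[...,1],im[...,2]
    m=((Rr-B>25)&(Rr-G>20)).astype(np.uint8)
    roi=np.zeros_like(m); 
    x,y,w,h=(345,195,50,50) if n=='scene' else (255,300,70,35)
    roi[y:y+h,x:x+w]=1; m*=roi
    pts=np.argwhere(m)[:,::-1]; P=onz(c,pts+0.0,.016)[:,:2]
    ctr,sz,ang=cv2.minAreaRect(P.astype(np.float32)*1000); mu=P.mean(0)
    v=np.linalg.svd(P-mu)[2][0]; v*=np.sign(v[0]); t=(P-mu)@v
    print(n,'handle n',len(P),'rect',np.round(ctr,1),np.round(sz,1),'mean',mu.round(4),'dir',np.degrees(np.arctan2(v[1],v[0])).round(2),t.min(),t.max())
print('tip',onz(S,[(265+345/3,195+148/3)],.011),onz(D,[(195+135/3,198+372/3)],.011))
```

```text
cover scene [[0.5423, -0.0454, 0.058], [0.5358, 0.1968, 0.058], [0.6726, 0.198, 0.058], [0.683, -0.0425, 0.058]]
side [[0.5382, -0.047, 0.058], [0.5299, 0.1904, 0.058], [0.6708, 0.197, 0.058], [0.6768, -0.0443, 0.058]]
[np.float64(0.2423), np.float64(0.1368), np.float64(0.2407), np.float64(0.1408)] [0.6084 0.0767 0.058 ] -1.5232519583041422 -2.4831398216326823
[np.float64(0.2376), np.float64(0.1411), np.float64(0.2414), np.float64(0.1386)] [0.6039 0.074  0.058 ] -1.9999590239765492 -1.421023911486465
lens (array([ 0.54287313, -0.38894116,  0.20017697]), np.float64(0.0019940667311814314))
tubeback side?
scene handle n 89 rect [395.5 302.5] [108.9  15.6] mean [0.3977 0.3028] dir 7.76 -0.056707127870142655 0.052206451614190956
side handle n 128 rect [397.5 302. ] [104.8  12.8] mean [0.3985 0.3018] dir 8.97 -0.053398466164669 0.051333165342152993
tip [[0.55648649 0.32797064 0.011     ]] [[0.54529632 0.33433823 0.011     ]]
```

```bash
cat >> h.py <<'E'
def plan(xyz,yawdeg):
    """print shift/turn (normalised) to bring TCP to xyz with tool x at yawdeg"""
    p,q,o=pose(); M=q.as_matrix(); cur=np.degrees(np.arctan2(M[1,0],M[0,0]))
    dy=(yawdeg-cur+180)%360-180
    print('t',round(o['clock'],2),'at',p.round(4),'yaw',cur.round(2),'w',round(o['gripper_width'],3),'F',np.round(o['ft_force'],1),'tilt',M[:,1].round(4))
    print('shift',(M.T@(np.array(xyz)-p)/.15).round(3),'turn',round(-dy/180,4))
E
python3 -c "
from h import *
plan((.43,.307,.18),8.4)"
```

```text
t 0.15 at [0.123  0.5099 0.2554] yaw -13.57 w 0.999 F [-0.7 -0.3  1.5] tilt [-7.0e-04 -1.8e-03 -1.0e+00]
shift [ 2.307  0.503 -0.834] turn -0.122
```

Request:
{"api": "servo_tool", "payload": {"steps": [[[0.4, 0.2, -0.16], 0], [[0.8, 0.35, -0.32], 0], [[1.0, 0.45, -0.42], 0], [[1.0, 0.45, -0.42], 0]]}}

```text
clock: 0.65
ee_pos: [0.2553, 0.4109, 0.1862]
orientation: [-1.567, 0.192, -0.188]
ft_force: [-0.5, -0.4, -0.1]
gripper_width: 1.001
```

Request:
{"api": "servo_tool", "payload": {"steps": [[[0.4, 0.05, -0.16], -0.03], [[0.8, 0.05, -0.3], -0.08], [[1.0, 0.05, -0.42], -0.122], [[1.0, 0.05, -0.42], -0.122], [[1.0, 0.05, -0.42], -0.122]]}}

```text
clock: 1.27
ee_pos: [0.3847, 0.3183, 0.1816]
orientation: [-1.567, -0.115, 0.115]
ft_force: [-1.2, -0.2, -0.1]
gripper_width: 1.004
```

```bash
python3 -c "
from h import *
plan((.43,.307,.18),8.4)
c=cal('wrist'); im=r.get_image('wrist'); cv2.imwrite('pics/w1.png',im); import pickle; pickle.dump(c,open('w1.pkl','wb'))
print((-R.from_rotvec(c[2]).as_matrix().T@c[3]).round(3))
print(proj(c,[(.342,.294,.011),(.43,.307,.011),(.554,.325,.011)]))"
```

```text
t 1.27 at [0.3847 0.3183 0.1816] yaw 8.39 w 1.004 F [-1.2 -0.2 -0.1] tilt [-5.e-04  8.e-04 -1.e+00]
shift [ 0.288  0.01  -0.119] turn -0.0001
[0.305 0.307 0.299]
[[253.34758378 138.49501817]
 [255.24437674 238.75382018]
 [257.37204804 351.50935875]]
```

View pics/w1.png

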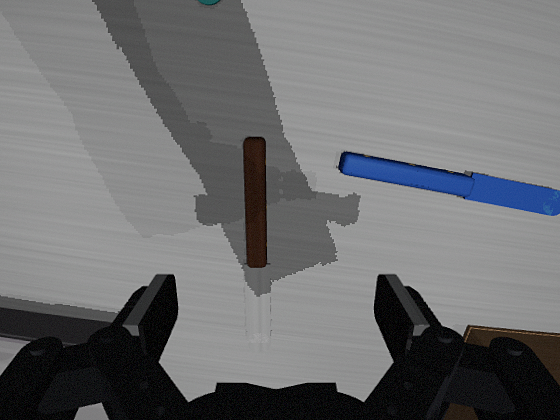

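The wrist view shows the brown handle from (254,137) to (257,267), then the blade down to about (257,348). I'll measure it from the mask at the handle's top height.

```bash
python3 -c "
from h import *; import pickle
c=pickle.load(open('w1.pkl','rb')); im=cv2.imread('pics/w1.png').astype(int)
m=((im[...,2]-im[...,0]>20)&(im[...,2]-im[...,1]>12)); m[:,:220]=0;m[:,300:]=0;m[300:]=0
p=np.argwhere(m)[:,::-1]; P=onz(c,p,.022)[:,:2]
print(len(p),p.min(0),p.max(0),cv2.minAreaRect((P*1000).astype(np.float32)))
mu=P.mean(0);v=np.linalg.svd(P-mu)[2][0];v*=np.sign(v[0]);t=(P-mu)@v;a=np.degrees(np.arctan2(v[1],v[0]));print(mu,a,t.min(),t.max())
ctr=mu+v*(t.min()+t.max())/2; org=ctr+v*.0325; print('origin',org,'tip',org+v*.125)
plan((*org,.03),a)
"
```

```text
2327 [244 139] [266 267] ((396.4622802734375, 303.5647277832031), (112.43901062011719, 17.427278518676758), 8.567793846130371)
[0.39387773 0.30270985] 8.631619068540846 -0.05354306773132731 0.058900188695636416
origin [0.42865784 0.30798948] tip [0.55224206 0.32674961]
t 1.32 at [0.3844 0.3185 0.1816] yaw 8.45 w 1.003 F [-0.3  1.1 -0.3] tilt [-3.e-04  7.e-04 -1.e+00]
shift [ 0.282  1.01  -0.114] turn -0.001
```

Request:
{"api": "servo_tool", "payload": {"steps": [[[0.28, 0.3, -0.114], 0], [[0.28, 0.6, -0.114], 0], [[0.28, 0.85, -0.114], 0], [[0.28, 1.0, -0.114], 0], [[0.28, 1.0, -0.114], 0]], "fingers": 0.4}}

```text
clock: 1.95
ee_pos: [0.4262, 0.3068, 0.029]
orientation: [-1.57, -0.113, 0.121]
ft_force: [-0.1, -0.2, 0.5]
gripper_width: 0.598
```

```bash
python3 -c "
from h import *
plan((.4287,.308,.028),8.6)"
```

```text
t 1.95 at [0.4262 0.3068 0.029 ] yaw 8.51 w 0.598 F [-0.1 -0.2  0.5] tilt [-0.0051 -0.0023 -1.    ]
shift [0.018 0.006 0.005] turn -0.0005
```

Request:
{"api": "servo_tool", "payload": {"steps": [[[0.01, 0.0, 0.004], 0], [[0.01, 0.0, 0.004], 0], [[0.01, 0.0, 0.004], 0], [[0.01, 0.0, 0.004], 0], [[0.01, 0.0, 0.004], 0], [[0.01, 0.0, 0.004], 0]], "fingers": 1.0, "newtons": 80}}

```text
clock: 2.7
ee_pos: [0.4322, 0.3087, 0.0337]
orientation: [-1.565, -0.118, 0.112]
ft_force: [-0.8, 1.0, 6.7]
gripper_width: 0.187
```

Request:
{"api": "servo_tool", "payload": {"steps": [[[0.0, -0.05, 0.0], 0], [[-0.1, -0.2, 0.0], 0], [[-0.3, -0.4, 0.1], 0], [[-0.6, -0.45, 0.3], 0], [[-0.6, -0.45, 0.4], 0], [[-0.6, -0.45, 0.4], 0]]}}

```text
clock: 3.45
ee_pos: [0.3329, 0.3543, 0.0987]
orientation: [-1.568, -0.117, 0.116]
ft_force: [-0.1, -0.3, -1.4]
gripper_width: 0.186
```

```bash
python3 -c "
from h import *
print(r.get_obs()['gripper_width']*.085)
plan((.34,.07,.095),1.85)
c=cal('wrist'); im=r.get_image('wrist'); a=im
s=r.get_image('side'); cv2.imwrite('pics/s2.png',s)
cv2.imwrite('pics/w2.png',np.hstack([cv2.resize(a,(400,300)),cv2.resize(s[190:370,190:430],(400,300),interpolation=cv2.INTER_CUBIC)]))"
```

```text
0.015779839878873943
t 3.45 at [0.3329 0.3543 0.0987] yaw 8.49 w 0.186 F [-0.1 -0.3 -1.4] tilt [ 7.e-04 -3.e-04 -1.e+00]
shift [-0.233  0.025 -1.881] turn 0.0369
```

View pics/w2.png

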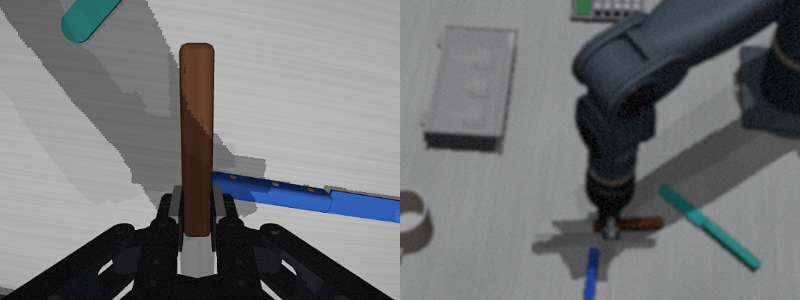

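The wrist picture shows the brown knife gripped straight in the jaws, with the handle along column 197 and the blade leading on below it. Next I move to the front of the case.

Request:
{"api": "servo_tool", "payload": {"steps": [[[-0.05, 0.02, -0.3], 0], [[-0.12, 0.02, -0.65], 0], [[-0.12, 0.02, -0.94], 0], [[-0.12, 0.02, -0.94], 0.037], [[-0.12, 0.02, -0.94], 0.037]]}}

```text
clock: 4.18
ee_pos: [0.3362, 0.2103, 0.0955]
orientation: [-1.571, -0.022, 0.023]
ft_force: [-0.1, 0.5, -0.5]
gripper_width: 0.189
```

```bash
python3 -c "
from h import *
plan((.37,.0688,.0627),1.85)"
```

```text
t 4.17 at [0.3362 0.2103 0.0955] yaw 1.63 w 0.189 F [-0.1  0.5 -0.5] tilt [-5.e-04 -5.e-04 -1.e+00]
shift [ 0.199  0.219 -0.949] turn -0.0012
```

Request:
{"api": "servo_tool", "payload": {"steps": [[[0.0, 0.05, -0.3], -0.001], [[0.0, 0.1, -0.65], -0.001], [[0.1, 0.22, -0.95], -0.001], [[0.2, 0.22, -0.95], -0.001], [[0.2, 0.22, -0.95], -0.001], [[0.2, 0.22, -0.95], -0.001]]}}

```text
clock: 4.92
ee_pos: [0.3695, 0.0704, 0.0628]
orientation: [-1.571, -0.027, 0.029]
ft_force: [0.1, 0.6, -1.4]
gripper_width: 0.188
```

```bash
python3 -c "
from h import *
plan((.387,.0688,.0627),1.85)
s=r.get_image('scene'); d=r.get_image('side'); c=cal('scene');e=cal('side'); cv2.imwrite('pics/sc3.png',s);cv2.imwrite('pics/sd3.png',d)
p,q,o=pose(); T=p+q.apply([.122,.0227,0]); print('pred tip',T,proj(c,T),proj(e,T))
A=np.zeros((320,800,3),np.uint8)
A[:,:400]=cv2.resize(s[180:260,260:360],(400,320),interpolation=cv2.INTER_CUBIC);A[:,400:]=cv2.resize(d[210:290,230:330],(400,320),interpolation=cv2.INTER_CUBIC)
cv2.imwrite('pics/c3.png',A)"
```

```text
t 4.92 at [0.3695 0.0704 0.0628] yaw 2.01 w 0.188 F [ 0.1  0.6 -1.4] tilt [-0.0011  0.     -1.    ]
shift [ 0.116  0.    -0.015] turn 0.0009
pred tip [0.49141591 0.07500702 0.04009971] [[304.17565782 233.40934263]] [[269.56797988 243.93410519]]
```

View pics/c3.png

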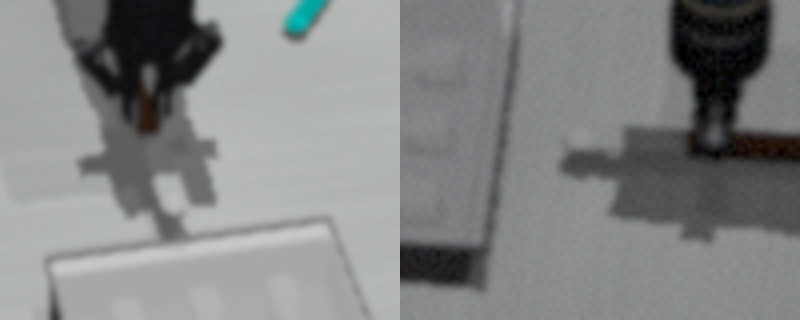

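The scene crop shows the blade tip at about (303,232), close to the predicted (304,233). The side crop shows it at about (272,245.5). I'll triangulate the tip to check its height.

```bash
python3 -c "
from h import *
c=cal('scene');e=cal('side')
print(tri(c,(303,232),e,(272,245.5)),tri(c,(303.5,233),e,(271,245)))"
```

```text
(array([0.48227314, 0.07488743, 0.0355544 ]), np.float64(0.004609327685451451)) (array([0.48631001, 0.07476841, 0.03592358]), np.float64(0.0021053873046190477))
```

Request:
{"api": "servo_tool", "payload": {"steps": [[[0.12, 0.0, -0.01], 0.001], [[0.24, 0.0, -0.01], 0.001], [[0.32, 0.0, -0.01], 0.001], [[0.37, 0.0, -0.01], 0.001], [[0.37, 0.0, -0.01], 0.001]]}}

```text
clock: 5.65
ee_pos: [0.4255, 0.0706, 0.0628]
orientation: [-1.571, -0.024, 0.024]
ft_force: [-0.6, 0.2, -0.6]
gripper_width: 0.185
```

Request:
{"api": "servo_tool", "payload": {"steps": [[[0.0, -0.05, 0.0], 0], [[0.0, -0.1, 0.0], 0], [[0.0, -0.15, 0.0], 0], [[0.0, -0.2, 0.0], 0], [[0.0, -0.2, 0.0], 0]]}}

```text
clock: 6.28
ee_pos: [0.4258, 0.0704, 0.0937]
orientation: [-1.571, -0.025, 0.023]
ft_force: [0.3, 0.3, -0.9]
gripper_width: 0.185
```

```bash
python3 -c "
from h import *
plan((.387,.0688,.0627),1.85)
c=cal('wrist')
s=r.get_image('scene'); d=r.get_image('side')
A=np.zeros((360,800,3),np.uint8)
A[:,:400]=cv2.resize(s[200:290,260:360],(400,360),interpolation=cv2.INTER_CUBIC);A[:,400:]=cv2.resize(d[200:290,195:295],(400,360),interpolation=cv2.INTER_CUBIC)
cv2.imwrite('pics/c4.png',A)"
```

```text
t 6.28 at [0.4258 0.0704 0.0937] yaw 1.73 w 0.185 F [ 0.3  0.3 -0.9] tilt [ 0.0012 -0.     -1.    ]
shift [-0.259  0.206 -0.003] turn -0.0007
```

View pics/c4.png

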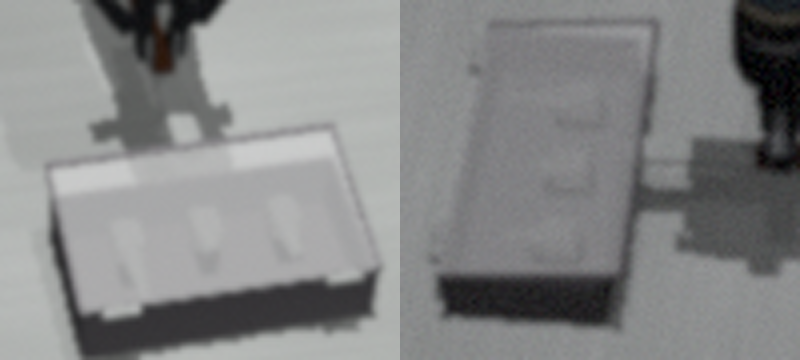

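The lip has risen from about rows 245/235 to 241/232, and the blade is under the cover. Now I follow the arc about the hinge.

Request:
{"api": "servo_tool", "payload": {"steps": [[[0.032, -0.075, 0.0], 0], [[0.065, -0.147, 0.0], 0], [[0.105, -0.22, 0.0], 0], [[0.147, -0.29, 0.0], 0], [[0.2, -0.355, 0.0], 0], [[0.25, -0.415, 0.0], 0], [[0.31, -0.468, 0.0], 0], [[0.373, -0.516, 0.0], 0], [[0.373, -0.516, 0.0], 0]]}}

```text
clock: 7.5
ee_pos: [0.4832, 0.0721, 0.1712]
orientation: [-1.571, -0.026, 0.021]
ft_force: [0.2, 0.9, -1.6]
gripper_width: 0.188
```

Request:
{"api": "servo_tool", "payload": {"steps": [[[0.07, -0.036, 0.0], 0], [[0.14, -0.067, 0.0], 0], [[0.215, -0.09, 0.0], 0], [[0.287, -0.104, 0.0], 0], [[0.36, -0.11, 0.0], 0], [[0.437, -0.114, 0.0], 0], [[0.5, -0.114, 0.0], 0], [[0.55, -0.114, 0.0], 0], [[0.55, -0.114, 0.0], 0]]}}

```text
clock: 8.62
ee_pos: [0.5646, 0.0746, 0.1871]
orientation: [-1.571, -0.024, 0.023]
ft_force: [-0.1, -0.5, -1.7]
gripper_width: 0.184
```

```bash
python3 -c "
from h import *
plan((.387,.0688,.0627),1.85)
s=r.get_image('scene'); d=r.get_image('side')
A=np.zeros((520,800,3),np.uint8)
A[:,:400]=cv2.resize(s[170:300,260:360],(400,520),interpolation=cv2.INTER_CUBIC);A[:,400:]=cv2.resize(d[170:300,185:285],(400,520),interpolation=cv2.INTER_CUBIC)
cv2.imwrite('pics/c5.png',A)"
```

```text
t 8.62 at [0.5646 0.0746 0.1871] yaw 1.73 w 0.184 F [-0.1 -0.5 -1.7] tilt [ 4.e-04  1.e-04 -1.e+00]
shift [-1.185  0.829 -0.003] turn -0.0007
```

View pics/c5.png

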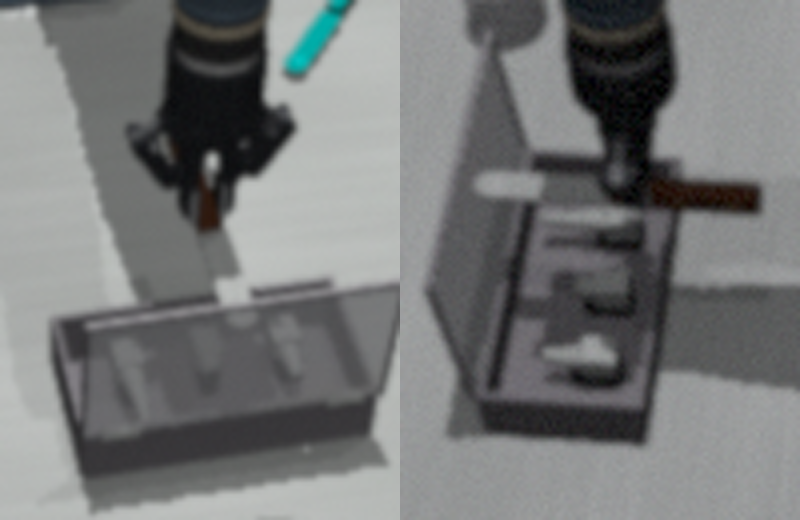

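The cover stands about upright. The scene shows the lip from about (282,251) to (359,242), and the side view shows it from (207,180) to (192,242). I'll check the angle from these and plan the retreat.

```bash
python3 -c "
from h import *
c=cal('scene');e=cal('side')
for a,b in(((282,251.2),(192,242)),((359.5,242),(207.5,180))): print([tri(c,x,e,y) for x in(a,) for y in((192,242),(207.5,180))])
plan((.45,.07,.187),1.85)"
```

```text
[(array([0.68124181, 0.04023109, 0.09487816]), np.float64(0.1785128908680433)), (array([ 0.69335571, -0.03962637,  0.1933989 ]), np.float64(0.0019683193785320265))]
[(array([0.6910125 , 0.19235819, 0.19097244]), np.float64(0.0009947068679775756)), (array([0.70603647, 0.11570498, 0.2915332 ]), np.float64(0.14904334745151235))]
t 8.72 at [0.564  0.0746 0.1872] yaw 1.73 w 0.184 F [0.2 0.2 0.5] tilt [ 1.e-04  0.e+00 -1.e+00]
shift [-0.76   0.001 -0.008] turn -0.0006
```

The lip's middle is at about (0.692, 0.076, 0.192), which puts the cover near 1.67 rad open. Now I retreat and lay the knife down.

Request:
{"api": "servo_tool", "payload": {"steps": [[[-0.3, 0.0, 0.0], 0], [[-0.65, 0.0, 0.1], 0], [[-1.0, 0.0, 0.3], 0], [[-1.0, 0.3, 0.5], 0], [[-1.0, 0.6, 0.5], 0], [[-1.0, 0.8, 0.5], 0], [[-1.0, 0.85, 0.5], 0], [[-1.0, 0.85, 0.5], 0]]}}

```text
clock: 9.72
ee_pos: [0.4117, 0.145, 0.0602]
orientation: [-1.571, -0.024, 0.023]
ft_force: [-0.0, -0.4, -0.7]
gripper_width: 0.183
```

```bash
python3 -c "
from h import *
plan((.40,.15,.035),1.85); print(onz(cal('scene'),[(333,187),(355,158),(228,222),(215,210),(193,222)],.016))"
```

```text
t 9.72 at [0.4117 0.145  0.0602] yaw 1.72 w 0.183 F [-0.  -0.4 -0.7] tilt [ 3.e-04  1.e-04 -1.e+00]
shift [-0.077  0.168  0.036] turn -0.0007
[[ 0.24702867  0.24032805  0.016     ]
 [ 0.08648988  0.37350774  0.016     ]
 [ 0.37149672 -0.17383178  0.016     ]
 [ 0.30297893 -0.21396436  0.016     ]
 [ 0.35191186 -0.29531796  0.016     ]]
```

Request:
{"api": "servo_tool", "payload": {"steps": [[[-0.08, 0.08, 0.036], 0], [[-0.08, 0.13, 0.036], 0], [[-0.08, 0.155, 0.036], 0], [[-0.08, 0.17, 0.036], 0], [[-0.08, 0.175, 0.036], 0], [[-0.08, 0.175, 0.036], 0], [[-0.08, 0.175, 0.036], 0]]}}

```text
clock: 10.6
ee_pos: [0.3998, 0.1501, 0.0338]
orientation: [-1.571, -0.024, 0.023]
ft_force: [-0.4, 0.5, -0.7]
gripper_width: 0.19
```

Request:
{"api": "servo_tool", "payload": {"steps": [[[0, 0, 0], 0], [[0, 0, 0], 0], [[0, 0, 0], 0], [[0, 0, 0], 0], [[0, -0.1, 0], 0], [[0, -0.3, 0], 0], [[0, -0.6, 0], 0], [[0, -0.9, 0], 0], [[0, -1.0, 0], 0]], "fingers": 0.4}}

```text
clock: 11.72
ee_pos: [0.4015, 0.1505, 0.1881]
orientation: [-1.569, -0.029, 0.018]
ft_force: [-0.3, 0.4, -0.5]
gripper_width: 0.598
```

```bash
python3 -c "
from h import *
plan((.53,.03,.22),1.85)"
```

```text
t 11.72 at [0.4015 0.1505 0.1881] yaw 1.73 w 0.598 F [-0.3  0.4 -0.5] tilt [ 0.0072  0.0015 -1.    ]
shift [ 0.833 -0.208 -0.829] turn -0.0007
```

Request:
{"api": "servo_tool", "payload": {"steps": [[[0.2, -0.1, -0.2], 0], [[0.45, -0.2, -0.45], 0], [[0.6, -0.2, -0.7], 0], [[0.6, -0.2, -0.7], 0], [[0.6, -0.2, -0.7], 0], [[0.6, -0.2, -0.7], 0]]}}

```text
clock: 12.48
ee_pos: [0.4918, 0.0487, 0.2133]
orientation: [-1.57, -0.024, 0.026]
ft_force: [0.1, -0.1, 0.5]
gripper_width: 0.599
```

```bash
python3 -c "
from h import *
import pickle
plan((.53,.03,.22),1.85)
c=cal('wrist'); im=r.get_image('wrist'); cv2.imwrite('pics/w6.png',im); pickle.dump(c,open('w6.pkl','wb'))"
```

```text
t 12.47 at [0.4918 0.0487 0.2133] yaw 1.81 w 0.599 F [ 0.1 -0.1  0.5] tilt [-1.e-03  3.e-04 -1.e+00]
shift [ 0.25  -0.045 -0.133] turn -0.0002
```

View pics/w6.png

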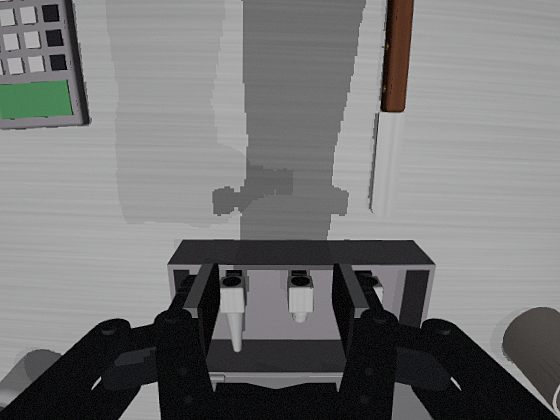

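The wrist view shows the knife lying flat, its handle at (397,55). The case is open. The left nozzle at (232,290) has a long spout reaching (237,350), the middle one is short, and the right one is half hidden. I'll measure the left nozzle.

```bash
python3 -c "
from h import *; import pickle
c=pickle.load(open('w6.pkl','rb')); im=cv2.imread('pics/w6.png'); g=im.min(2).astype(int)
for y in range(270,360,5): print(y,g[y,214:254:2])
u=onz(c,[(231,283),(237,351),(219,290),(245,290),(219,311),(245,311)],0.049); t=onz(c,[(231,283),(237,351)],.037)
print(u.round(4));print(t.round(4),np.linalg.norm(t[0]-t[1]))
print(onz(c,[(185,240),(415,240)],.056).round(4))
"
```

```text
270 [  8   0  14 127 121 127  36   0   4   4   2   3   7   1  82  83  78 139
 138 136]
275 [ 14   1   0 130 123 133  24   9  27  24  25  23  30   0  68  86  79 139
 132 131]
280 [  7   6   1  75  54   0   5   0   5   0   0  12   8   4  61  49  84  76
 132 130]
285 [ 10  10   0  54  68  46   0  12   1  10  21  40  71  63  60  43  83  78
 133 131]
290 [  0   3   0 151 171 177 173 175 176 172 174 177 177 177 152  36  78  72
 130 128]
295 [  5   0   3 110 172 173 169 171 172 172 169 173 173 169 164  46  62 133
 129 127]
300 [  2   0   0 149 168 171 170 170 172 172 168 170 173 171 164  76  65 132
 128 127]
305 [  0   8   0 149 169 169 172 169 171 171 169 172 173 172 164  89  94 130
 127 130]
310 [ 12   5  61 136 171 169 173 166 171 172 167 171 174 173 173 105 128 126
 128 130]
315 [  0   0 132 127 127 128 123 154 158 162 166 159 151 133  95  72 133 127
 126 129]
320 [  0  82 129 127 129 126 125 136 157 160 167 158 150 134  88  75 133 126
 129 128]
325 [ 46 133 123 126 127 125 129 121 152 158 165 160 151 136  76  75 132 128
 128 126]
330 [142 126 128 127 127 127 128 124 136 158 164 159 150 132  71  68 126 129
 128 126]
335 [126 126 127 125 127 125 125 127 123 157 165 162 150 127 112 127 128 126
 125 125]
340 [ 36  35  33  33  36  39  35  37  28 137 160 163 153 126  33  35  32  33
  36  30]
345 [ 38  40  37  42  39  44  42  42  41  73 163 164 153 118  37  37  43  43
  40  45]
350 [ 46  39  41  42  39  38  43  36  42  39 126 173 163  83  35  43  41  44
  43  42]
355 [43 42 41 44 37 43 41 38 46 37 37 42 43 39 43 45 38 40 46 44]
[[ 5.776e-01  1.080e-02  4.900e-02]
 [ 6.552e-01  1.580e-02  4.900e-02]
 [ 5.855e-01 -4.000e-04  4.900e-02]
 [ 5.846e-01  2.370e-02  4.900e-02]
 [ 6.085e-01 -1.000e-03  4.900e-02]
 [ 6.076e-01  2.380e-02  4.900e-02]]
[[0.5847 0.0093 0.037 ]
 [0.6656 0.0145 0.037 ]] 0.08105159303604124
[[ 0.5329 -0.0276  0.056 ]
 [ 0.5268  0.1713  0.056 ]]
```

The left nozzle measures 81 mm from mouth to tip, against 80 expected, so it is the long one. Its collar is at about (0.596, 0.011), which matches the case geometry. I hover over it first.

```bash
python3 -c "
from h import *
plan((.596,.011,.13),3.0)"
```

```text
t 12.53 at [0.4919 0.0488 0.2134] yaw 1.82 w 0.599 F [0.9 0.2 0.6] tilt [-6.e-04  2.e-04 -1.e+00]
shift [ 0.686  0.555 -0.274] turn -0.0066
```

Request:
{"api": "servo_tool", "payload": {"steps": [[[0.3, 0.1, -0.15], -0.003], [[0.55, 0.3, -0.274], -0.0066], [[0.686, 0.5, -0.274], -0.0066], [[0.686, 0.555, -0.274], -0.0066], [[0.686, 0.555, -0.274], -0.0066], [[0.686, 0.555, -0.274], -0.0066]], "fingers": 0.5}}

```text
clock: 13.28
ee_pos: [0.5969, 0.0104, 0.1322]
orientation: [-1.571, -0.043, 0.039]
ft_force: [0.6, -0.6, 0.2]
gripper_width: 0.497
```

```bash
python3 -c "
from h import *
plan((.596,.011,.05),3.0)
c=cal('wrist'); im=r.get_image('wrist'); cv2.imwrite('pics/w7.png',im)
p=proj(c,[(.582,.0102,.037),(.596,.011,.049),(.664,.0155,.037)]); print(p)
im=im.copy()
for u in p: cv2.circle(im,tuple(int(v) for v in u),2,(0,0,255),-1)
cv2.imwrite('pics/w7b.png',im)"
```

```text
t 13.28 at [0.5969 0.0104 0.1322] yaw 2.97 w 0.497 F [ 0.6 -0.6  0.2] tilt [ 2.4e-03 -3.0e-04 -1.0e+00]
shift [-0.007  0.548  0.005] turn -0.0002
[[276.17289214 201.24128251]
 [276.29721329 228.63205015]
 [277.48855938 310.74138243]]
```

View pics/w7b.png

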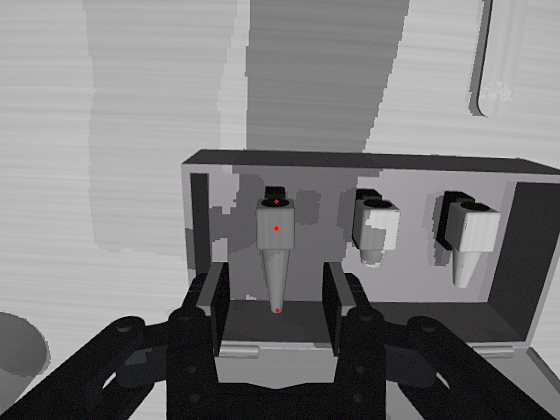

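The projected dots fall on the mouth (276,201), collar (276,228) and tip (277,310) of the left nozzle. The right-hand one is visibly the medium and the middle one the short. Now I descend and grip.

Request:
{"api": "servo_tool", "payload": {"steps": [[[-0.007, 0.15, 0.005], 0], [[-0.007, 0.3, 0.005], 0], [[-0.007, 0.45, 0.005], 0], [[-0.007, 0.54, 0.005], 0], [[-0.007, 0.54, 0.005], 0]]}}

```text
clock: 13.95
ee_pos: [0.5949, 0.0107, 0.049]
orientation: [-1.57, -0.039, 0.041]
ft_force: [0.6, -0.1, 0.1]
gripper_width: 0.501
```

Request:
{"api": "servo_tool", "payload": {"steps": [[[0, 0, 0], 0], [[0, 0, 0], 0], [[0, 0, 0], 0], [[0, 0, 0], 0], [[0, 0, 0], 0]], "fingers": 1.0, "newtons": 50}}

```text
clock: 14.58
ee_pos: [0.5968, 0.0105, 0.0509]
orientation: [-1.571, -0.042, 0.038]
ft_force: [-0.1, 0.2, 5.4]
gripper_width: 0.269
```

```bash
python3 -c "
from h import *
plan((.59,.011,.20),3.0); print(r.get_obs()['gripper_width']*85)"
```

```text
t 14.57 at [0.5968 0.0105 0.0509] yaw 2.92 w 0.269 F [-0.1  0.2  5.4] tilt [ 2.8e-03 -2.0e-04 -1.0e+00]
shift [-0.042 -0.994  0.005] turn -0.0004
22.89831020266595
```

The jaws stopped at 22.9 mm on the collar. I lift straight up and, from the first pictures, look at the camera stand enlarged.

Request:
{"api": "servo_tool", "payload": {"steps": [[[0, -0.1, 0], 0], [[0, -0.3, 0], 0], [[0, -0.55, 0], 0], [[0, -0.8, 0], 0], [[-0.05, -1.0, 0], 0], [[-0.05, -1.0, 0], 0]]}}

```text
clock: 15.32
ee_pos: [0.5896, 0.0101, 0.203]
orientation: [-1.571, -0.045, 0.035]
ft_force: [-0.2, -0.8, -0.8]
gripper_width: 0.267
```

Run:
```python
from h import *
plan((.66,-.385,.214),3.0)
s=cv2.imread('pics/scene0.png');d=cv2.imread('pics/side0.png')
a=cv2.resize(s[190:280,140:200],(400,600),interpolation=cv2.INTER_CUBIC)
b=cv2.resize(d[90:165,255:305],(400,600),interpolation=cv2.INTER_CUBIC)
A=np.hstack([a,b]).astype(float); A=np.clip(255*(A/255)**.6,0,255).astype(np.uint8)
cv2.imwrite('pics/cam.png',A)
```

```text
t 15.32 at [0.5896 0.0101 0.203 ] yaw 2.92 w 0.267 F [-0.2 -0.8 -0.8] tilt [ 6.1e-03 -6.0e-04 -1.0e+00]
shift [ 0.335 -0.069 -2.654] turn -0.0004
```

View pics/cam.png

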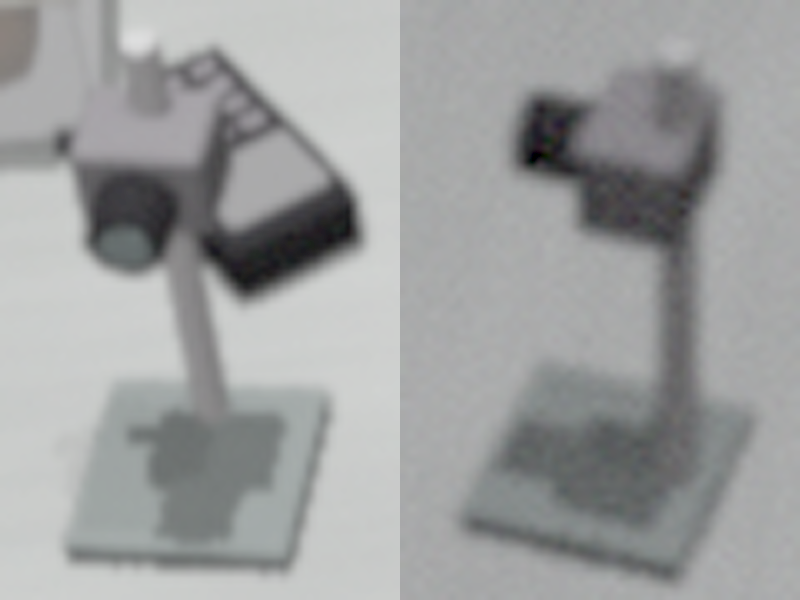

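The enlarged stand shows the base corners, the lens glass (scene (158.7,226.9), side (270.5,106.5)) and the post top (scene (160.5,196), side (289.7,96)). Next I compute the pose.

Run:
```python
from h import *; import pickle
S,D=[pickle.load(open(f'{n}0.pkl','rb')) for n in('scene','side')]
fs=lambda u,v:(140+(u+.5)/6.667-.5,190+(v+.5)/6.667-.5); fd=lambda u,v:(255+(u-400+.5)/8-.5,90+(v+.5)/8-.5)
a=onz(S,[fs(*p) for p in((115,383),(330,393),(290,560),(68,548))],.014)
b=onz(D,[fd(*p) for p in((755,408),(545,360),(462,518),(680,568))],.014)
for m in(a,b):
    print(m[:,:2].round(4).tolist(),'ctr',m.mean(0).round(4),'sides',[np.linalg.norm(m[i]-m[(i+1)%4]).round(3) for i in range(4)])
    for i in range(4):
        e=m[(i+1)%4]-m[i]; print(np.degrees(np.arctan2(e[1],e[0])).round(1),end=' ')
    print()
for us,ud in(((125,246),(524,132)),((125,246),(527,130)),((127,244),(521,133))):
    L=tri(S,fs(*us),D,fd(*ud)); print('lens',L)
T=tri(S,fs(137,42),D,fd(678,50));print('posttop',T)
print('post foot',onz(S,[fs(211,418)],.014),onz(D,[fd(680,465)],.014))
# head top front edge corners, z=lens+.025
for z in (.22,.225,.23): h=onz(S,[fs(78,160),fs(208,172)],z);print(z,h.round(4).tolist(),np.linalg.norm(h[1]-h[0]))
```

```text
[[0.4497, -0.4208], [0.4739, -0.3149], [0.5789, -0.3387], [0.5541, -0.4431]] ctr [ 0.5141 -0.3794  0.014 ] sides [np.float64(0.109), np.float64(0.108), np.float64(0.107), np.float64(0.107)]
77.1 -12.8 -103.4 167.9 
[[0.444, -0.4234], [0.5472, -0.4462], [0.5725, -0.3377], [0.4686, -0.316]] ctr [ 0.5081 -0.3808  0.014 ] sides [np.float64(0.106), np.float64(0.111), np.float64(0.106), np.float64(0.11)]
-12.4 76.9 168.2 -102.9 
lens (array([ 0.54395539, -0.38866539,  0.20288554]), np.float64(0.0008571791118044863))
lens (array([ 0.54312017, -0.38916533,  0.20287087]), np.float64(0.002302861581727852))
lens (array([ 0.54471456, -0.38721667,  0.20410248]), np.float64(0.0002858919215510165))
posttop (array([ 0.47552379, -0.37465692,  0.26349903]), np.float64(0.002507704956889577))
post foot [[ 0.48117126 -0.37393935  0.014     ]] [[ 0.475449   -0.38209143  0.014     ]]
0.22 [[0.5035, -0.4064, 0.22], [0.5206, -0.3491, 0.22]] 0.0597738881002126
0.225 [[0.5089, -0.4056, 0.225], [0.5258, -0.3486, 0.225]] 0.059496770951901944
0.23 [[0.5142, -0.4048, 0.23], [0.5311, -0.348, 0.23]] 0.05921965380359136
```

Camera pose: base about (0.511, -0.380), lens about (0.544, -0.388, 0.2035), looking along yaw -12.7°. The lens sits 1 mm off the base's axis and the post-top height checks at 0.2635, against 0.264 given. The view point is therefore about (0.6416, -0.410, 0.2035). I move sideways, clear of the cover.

Request:
{"api": "servo_tool", "payload": {"steps": [[[0, -0.05, -0.25], 0], [[0, -0.1, -0.55], 0], [[0, -0.1, -0.85], 0], [[0, -0.1, -1.0], 0.03], [[0, -0.1, -1.0], 0.087], [[0, -0.1, -1.0], 0.087], [[0, -0.1, -1.0], 0.087]]}}

```text
clock: 16.2
ee_pos: [0.5954, -0.1391, 0.213]
orientation: [-1.563, 0.174, -0.171]
ft_force: [-0.5, -0.1, -1.5]
gripper_width: 0.266
```

```bash
python3 -c "
from h import *
plan((.656,-.4133,.2174),-12.7); print(r.get_obs()['joints'].round(3))"
```

```text
t 16.2 at [ 0.5954 -0.1391  0.213 ] yaw -12.57 w 0.266 F [-0.5 -0.1 -1.5] tilt [-2.e-03  7.e-04 -1.e+00]
shift [ 0.792 -0.031 -1.696] turn 0.0007
[-0.339  0.273  0.265  1.566  0.    -0.12 ]
```

Request:
{"api": "servo_tool", "payload": {"steps": [[[0.12, -0.03, -0.3], 0], [[0.25, -0.03, -0.6], 0], [[0.4, -0.03, -0.85], 0], [[0.4, -0.03, -0.85], 0], [[0.4, -0.03, -0.85], 0]]}}

```text
clock: 16.82
ee_pos: [0.6261, -0.2764, 0.2182]
orientation: [-1.563, 0.174, -0.173]
ft_force: [0.0, -0.7, -0.5]
gripper_width: 0.269
```

```bash
python3 -c "
from h import *
plan((.656,-.4133,.2174),-12.7); print(r.get_obs()['joints'].round(3))"
```

```text
t 16.82 at [ 0.6261 -0.2764  0.2182] yaw -12.66 w 0.269 F [ 0.  -0.7 -0.5] tilt [-0.001   0.0012 -1.    ]
shift [ 0.394  0.004 -0.847] turn 0.0002
[-5.140e-01  4.830e-01  5.450e-01  1.635e+00  1.000e-03 -2.930e-01]
```

Request:
{"api": "servo_tool", "payload": {"steps": [[[0.12, 0.0, -0.25], 0], [[0.25, 0.0, -0.5], 0], [[0.35, 0.0, -0.72], 0], [[0.394, 0.004, -0.847], 0], [[0.394, 0.004, -0.847], 0], [[0.394, 0.004, -0.847], 0]]}}

```text
clock: 17.58
ee_pos: [0.6563, -0.4122, 0.2189]
orientation: [-1.563, 0.173, -0.173]
ft_force: [0.2, -0.1, -1.1]
gripper_width: 0.268
```

Run:
```python
from h import *
plan((.656,-.4133,.2174),-12.7); p,q,o=pose()
s=r.get_image('scene'); d=r.get_image('side');w=r.get_image('wrist')
S=cal('scene');D=cal('side')
m=p+q.apply([-.0148,.0139,0]);t=p+q.apply([.0652,.0139,0])
print(m,t,proj(S,[m,t]),proj(D,[m,t]))
x0,y0=proj(S,m)[0].astype(int);x1,y1=proj(D,m)[0].astype(int); print(x0,y0,x1,y1)
a=cv2.resize(s[y0-40:y0+35,x0-25:x0+25],(400,600),interpolation=cv2.INTER_CUBIC)
b=cv2.resize(d[y1-40:y1+35,x1-25:x1+25],(400,600),interpolation=cv2.INTER_CUBIC)
A=np.clip(255*(np.hstack([a,b])/255.)**.6,0,255).astype(np.uint8)
cv2.imwrite('pics/fin.png',A)
```

```text
t 17.57 at [ 0.6563 -0.4122  0.2189] yaw -12.62 w 0.268 F [ 0.2 -0.1 -1.1] tilt [ 4.e-04  6.e-04 -1.e+00]
shift [-0.     0.01  -0.008] turn 0.0004
[ 0.64186567 -0.408956    0.20502758] [ 0.71993303 -0.4264342   0.20504456] [[150.94402665 251.0291061 ]
 [144.19131115 273.03112863]] [[243.04483133 100.11684585]
 [222.07423276  95.52604657]]
150 251 243 100
```

View pics/fin.png

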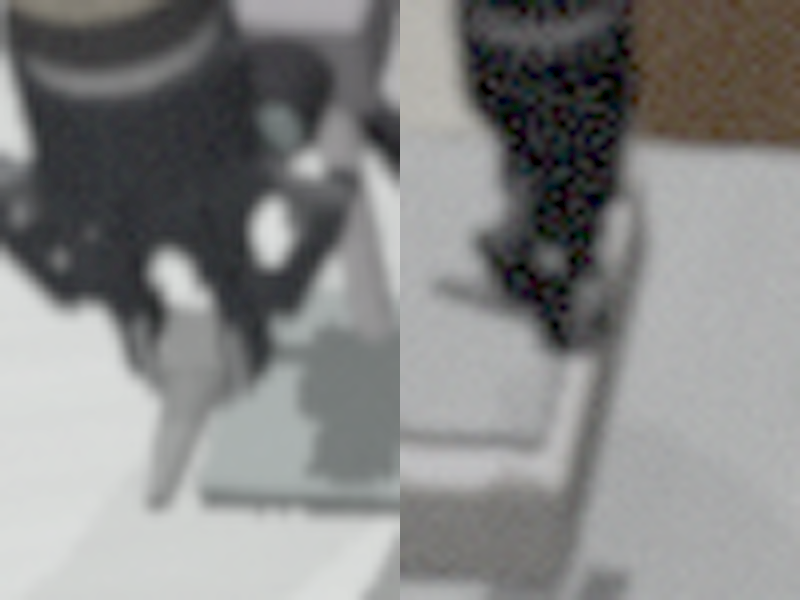

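The tip appears at scene (144.5,273.4) and side (222.2,95), within 1 px of the predicted (144.2,273.0) and (222.1,95.5), so the nozzle is level and in place. I let it settle and hand in.

Request:
{"api": "servo_tool", "payload": {"steps": [[[0, 0.008, -0.005], 0], [[0, 0.008, -0.005], 0], [[0, 0.008, -0.005], 0], [[0, 0.008, -0.005], 0]]}}

```text
clock: 18.23
ee_pos: [0.6556, -0.4149, 0.2169]
orientation: [-1.564, 0.175, -0.175]
ft_force: [-0.0, 0.5, -0.6]
gripper_width: 0.27
```

```bash
python3 -c "
from h import *
plan((.656,-.4133,.2174),-12.7); print(np.abs(r.get_obs()['joint_velocities']).max())
s=r.get_image('scene').astype(int)[242:256,282:360]; 
# knife handle still on counter, and lip edge
im=r.get_image('scene').astype(int); m=(im[...,2]-im[...,0]>25)&(im[...,2]-im[...,1]>20); m[:150]=0;m[250:]=0;m[:,:270]=0;m[:,:]&=True;m[:,390:]=0
p=np.argwhere(m)[:,::-1]; P=onz(cal('scene'),p,.018); print(len(p),P.mean(0),P.min(0),P.max(0))
print(r.sign_off())"
```

```text
t 18.23 at [ 0.6556 -0.4149  0.2169] yaw -12.74 w 0.27 F [-0.   0.5 -0.6] tilt [-1.e-04  1.e-04 -1.e+00]
shift [ 0.    -0.003  0.011] turn -0.0002
0.002672478526451795
89 [0.36477425 0.14812965 0.018     ] [0.30875801 0.13966445 0.018     ] [0.4197952  0.15673783 0.018     ]
the job is handed in; nothing more can be done
None
```

I pried the cover open with the knife blade, swung it upright and laid the knife flat on the counter in front of the case. I then took out the long nozzle and handed the job in at about 18 s with the nozzle held in front of the lens. No verdict was reported.

**Last checks:**
- **Nozzle:** the mouth is about 2 mm from the view point I measured, by the arm's own pose. Its axis is within 0.1° of the lens axis I measured. The spout tip was within 1 px of its predicted place in both views, taken just before a final correction of about 1–2 mm.
- **Choice of nozzle:** it measured 81 mm from mouth to tip, against 80 given, and was visibly the longest of the three.
- **Holding still:** the arm was at rest, with the jaws stopped on the collar.
- **Knife:** the handle was found on the counter where I put it down.
- **Cover:** it measured about 1.67 rad open when I let go of it.

No check disagreed by more than a few millimetres. I did not measure the cover again at the end. I also did not look at the other two nozzles after lifting the long one.

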